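# Press the calibration key under the push-latch flap of a bench balance

## Task

Start the balance's calibration: press the shut flap on the front of the balance so that it pops open, press the round key under it fully down and let it come up again, then push the flap down and press it until it latches shut. Leave the bar-shaped key unpressed, and do not move or lift the things standing around or the weight on the pan.

Things in the scene. Friction and masses are not known exactly. Their poses are not given: they have to be found in the camera images.
- balance: White bench balance fixed to the table, 260 (x) x 200 (y) x 60 mm high, origin at the centre of its underside; -x is its front, +y its left. In its frame: steel pan of radius 66 centred at (52, 0), top 78 mm high; flap at the front right over a well (x -110 to -33, y -90 to 20 mm, floor 40 mm high, walls up to the deck at 60 mm) that holds two grey keys; dark screen front left.
- flap (a joint): Flap angle, rad: 0 = latched shut (level, top face 64 mm above the table, 4 mm proud of the deck), 1.25 = open stop (leans 18 degrees short of upright, over the well), -0.115 = pressed in to its stop. White plate 70 long (x) x 104 wide (y) x 6 mm thick, hinged on its far edge, the front edge swings up. It pops open in about 1 s once let go and the spring keeps it up.
- flap_press (a point): Where to press: on the flap's upper (outer) face, on its centre line, 55 mm from the hinge line, 17 mm behind the front edge; moves with the flap. Push-push latch: shut or open, the flap must be pressed down to the inner stop (6 mm below shut at this point, 2 to 4 N to get there) and let go, and then pops open or stays shut. Not pressed to the stop, it returns to where it was.
- flap_hinge (a point): Middle of the flap's hinge line, which runs along the balance's y axis; fixed on the balance 61 mm above the table, at half the flap's thickness.
- round_key_top (a point): Centre of the top of the round key: diameter 22 mm, 50 mm above the table when up, 48 mm in front of the hinge line and 25 mm to the right (-y) of the flap's middle. Covered by the shut flap. With the flap fully open, the flap's tip is 25 mm behind this point horizontally and 80 mm above it.
- round_key (a joint): How far the round key is pressed, in m: 0 = up, 0.004 = fully down (about 4 N); it springs back.
- bar_key_top (a point): Centre of the top of the bar-shaped key, 30 (x) x 14 (y) x 10 mm, 52 mm to the left (+y) of the round key. Not to be pressed.
- bar_key (a joint): How far the bar-shaped key is pressed, in m: 0 = up, 0.004 = fully down.
- weight: Brass weight with a knob, diameter 36, height 47 mm, standing loose on the pan; origin at the centre of its underside.
- bottle: White plastic bottle with a red screw cap, diameter 84, height 142 mm, loose; origin at the centre of its underside.
- filter: Wooden frame with a dark pane lying flat, 120 x 170 x 16 mm, loose; origin at the centre of its underside.
- cup: White cup without handle, rim diameter 76, height 85 mm, loose; origin at the centre of its underside.

How it is judged:
On the way, in this order (a step that is already met when the one before it is completed fails the run):
1. the flap has popped open (value of joint flap above 1 rad), for 0.2 s.
2. the round key is pressed down with the flap open (value of joint round_key above 0.003 m and value of joint flap above 0.7 rad), for 0.04 s.
3. the flap is down and the round key up again (value of joint flap below 0.04 rad and value of joint round_key below 0.001 m), for 0.1 s.
At the end, for the whole second after the job is handed in: The flap is latched shut (joint within 0.04 rad of 0) and stays so by itself, both keys are up (within 1 mm), the weight is within 10 mm and the bottle, frame and cup within 20 mm of where they stood (all of step 3 and value of joint flap above -0.04 rad and value of joint bar_key below 0.001 m and distance of weight from where it was at the start of the episode below 0.01 m and distance of each of bottle, filter, cup from where it was at the start of the episode below 0.02 m); the robot touches nothing.
It fails at once if the bar-shaped key is pressed (value of joint bar_key above 0.002 m).
It fails at once if the weight on the pan is moved or lifted (distance of weight from where it was at the start of the episode above 0.01 m).
It fails at once if the bottle, frame or cup is moved, tipped or lifted (distance of any of bottle, filter, cup from where it was at the start of the episode above 0.02 m or angle between any of bottle, cup's own z axis and vertical above 0.3 rad).
It also fails if it takes over 51 s, if anything falls off the work surface, if the arm or the gripper's body presses on something with over 40 N, if the wrist force passes 120 N, or if a joint passes its speed limit or range.

## Robot

A 6-joint arm with a two-finger parallel gripper is mounted at the origin on the work surface. World frame = base frame: x ahead of the robot, y to its left, z up, the work surface at z = 0. Lengths are in m, angles in rad, forces in N, time in s.
With the tool pointing down it reaches from about 0.35 to 0.775 m from the base axis. Payload 7.3 kg.
Tool frame: the origin (TCP) lies at the very end of the fingers, on their centre line; the grasp point (between the pads) lies 19 mm behind it; z points along the fingers, y is the line along which they close (so a half turn about z gives the same grasp; the last joint's range is limited). The gripper opens to 92 mm and grips with 3 to 60 N. Pads are 19 mm wide; open, the fingers measure 130 mm over their backs; the gripper's body (75 mm by 190 mm) begins 47 mm behind the grasp point.
Start: joints at [-1.414, 0.342, 1.524, -0, 1.275, -0.146], TCP at [0.157, -0.501, 0.227] pointing down, gripper open.
Joint ranges: [-2.53, 2.53], [-0.77, 2.02], [0.04, 2.7], [-1, 4.14], [0.28, 2.66], [-3.11, 3.11]. Speed limits (rad/s): [2.57, 2.57, 3.14, 3.14, 3.14, 3.14].

## Interface

Orientations are given as [roll, pitch, yaw] about the fixed x, y, z axes, in that order (R = Rz(yaw) Ry(pitch) Rx(roll)).
In Python, from cell import robot gives the robot as it stands.
- The arm moves only by the tool apply_moves, never from a script. Its argument "motion" is text: rows parted by semicolons, each of 7 numbers parted by spaces: the opening in per cent of the stroke, from 0 (shut) to 100 (fully open), then the shift along the tool's x, y, z in cm, then the turn, a rotation vector about the tool's x, y, z in rad. A call has 1 to 20 rows; each row shifts and turns the commanded pose from where the row before left it, along the tool's axes as they then stand; what a row does not reach is not made up. A row lasts 1/8 s, in which the tool goes at most 62.5 mm and 10.7 degrees, less where a joint would pass 70% of its speed; a pose out of reach is approached as far as the arm can. A call with a gripper value outside its range is refused whole. The fingers move at their own pace and stop on an object; "force" is the grip in N (left out, the last holds). Time passes only in rows, so rows that do not move let the fingers close. It gives the time, the measured TCP pose, the force, the opening and the grip force at its end, in the units of the state.
- robot.observe(): the state, without advancing time (a new reading comes with each control period).
- robot.read_camera(name): name is "side" or "top"; returns a dict with "img" (420x560x3 uint8, red, green, blue), "fovy" (degrees; the focal length in pixels is half the picture's height over the tangent of half this angle, whatever the lens; pixels are square), "cx", "cy" (the principal point, pixels), "R" (3x3) and "t" (3): a world point X has camera coordinates R X + t. Camera axes: x right, y down, z forward; pixel columns grow to the right and rows downward; lengths in m; the calibration is good to about 2 mm. A picture is of the moment at which its call begins. There is no depth.
- robot.hand_in(): hands the job in; it is judged then, once.
Trained networks look in a picture, given as the dict that the camera call returned (one of the last four; its "shot" number tells which), for a name from the list of things; names that differ only in an ending like _2 or _b are one class to them, and where a whole thing is asked for, a point or a joint stands for the part that bears it (a point fixed in the world has none). Each returns a list of dicts, best first, with "score" (0 to 1); they miss things now and then, are a little off and sometimes report something else, mostly with a low value. They report only what shows in the picture. A call takes as long as a camera call.
- robot.search_frame(target, picture): "centre" ([x, y, z] in m, in world coordinates, good to about 4 mm: the middle of the surface that is visible of it).
- robot.trace(target, picture): "pixels" (420x560 bool, what is visible of it).
The state is a dict: "time": time; "qpos": joint angles; "qvel": joint speeds; "joint_efforts": joint torques, N m; "tool_pos": TCP position; "tool_rot": TCP orientation; "contact_force": force on the tool from outside, world axes, zero at the start; "torque": the same for the moment, N m; "opening": finger opening in m; "grip_force": force on a finger pad.
Only numpy, scipy, OpenCV 4.12 (cv2) and the standard library are available. Lean on these libraries where they do the work, as an engineer would, in place of code of your own. Each camera call takes 0.05 s, during which the arm holds its last target. There are 200 camera calls.

## Working session

There is one attempt and no reset: what is moved stays moved. The work goes in short steps, Python scripts to look and compute and a tool call to move; the robot and the scene stay as the last step left them, time stands still between calls to the robot, and variables do not carry over. Pictures are saved under pics/ and viewed, at most 10 in all, crops included, and the job is handed in when it is done.

Besides the shell and the picture viewer there is one more tool, called after ">>>" as a command line: name --argument value ..., lists and objects as JSON in quotes. apply_moves: Moves the arm, as the interface text tells. Its arguments: {"type":"object","properties":{"motion":{"type":"string"},"force":{"type":"number"}},"required":["motion"]}

```bash
mkdir -p pics; python3 - <<'E'
from cell import robot
import cv2,numpy as np
for n in ("top","side"):
    p=robot.read_camera(n); cv2.imwrite(f"pics/{n}0.png",p["img"][:,:,::-1])
    C=-p["R"].T@p["t"]; print(n,p["fovy"],p["cx"],p["cy"],C.round(3),p["R"].round(3).tolist())
    for t in ("balance","flap","flap_press","weight","bottle","filter","cup"):
        r=robot.search_frame(t,p); print(t,[(np.round(d["centre"],3).tolist(),round(d["score"],2)) for d in r[:2]])
s=robot.observe(); print(s["time"],s["tool_pos"],s["tool_rot"])
E
```

```text
top 57.96803599232459 279.8656945814334 204.6389205258233 [0.385 0.003 1.128] [[0.012, -1.0, 0.022], [-0.987, -0.015, -0.158], [0.158, -0.019, -0.987]]
balance [([0.586, 0.059, 0.061], 0.72)]
flap [([0.526, 0.016, 0.062], 0.93), ([0.639, 0.04, 0.107], 0.31)]
flap_press [([0.529, 0.017, 0.063], 0.73)]
weight [([0.637, 0.043, 0.107], 0.49)]
bottle [([0.458, 0.357, 0.123], 0.79)]
filter [([0.54, -0.392, 0.01], 0.74), ([0.638, 0.046, 0.105], 0.62)]
cup [([0.62, 0.399, 0.044], 0.84)]
side 47.68295428331317 275.6765654966171 206.17675138872886 [0.233 0.692 0.861] [[-0.902, -0.432, 0.015], [-0.317, 0.638, -0.702], [0.294, -0.637, -0.712]]
balance [([0.574, 0.1, 0.057], 0.92)]
flap [([0.529, 0.022, 0.058], 0.63)]
flap_press [([0.528, 0.025, 0.064], 0.7)]
weight [([0.634, 0.05, 0.102], 0.85)]
bottle [([0.453, 0.396, 0.105], 0.94), ([0.526, 0.022, 0.059], 0.22)]
filter [([0.544, -0.384, 0.01], 0.87), ([0.453, 0.4, 0.104], 0.3)]
cup [([0.618, 0.386, 0.05], 0.83)]
0.8 [ 0.15657176 -0.50112137  0.22675605] [3.14147010e+00 1.48791506e-05 3.02783453e-01]
```

```bash
python3 - <<'E'
import cv2
a=cv2.imread("pics/top0.png")
c=a[100:280,170:370]
cv2.imwrite("pics/topc.png",cv2.resize(c,None,fx=3,fy=3,interpolation=cv2.INTER_CUBIC))
E
```

```text
(no output)
```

View pics/side0.png

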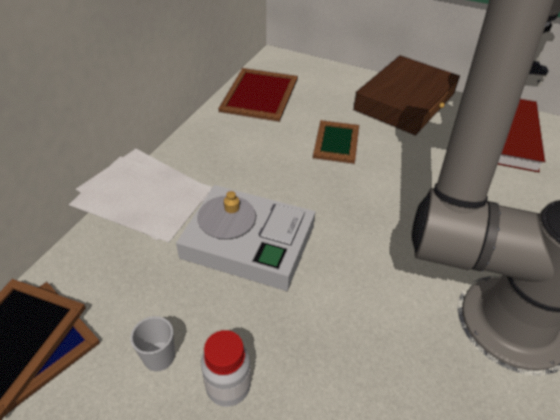

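View pics/topc.png

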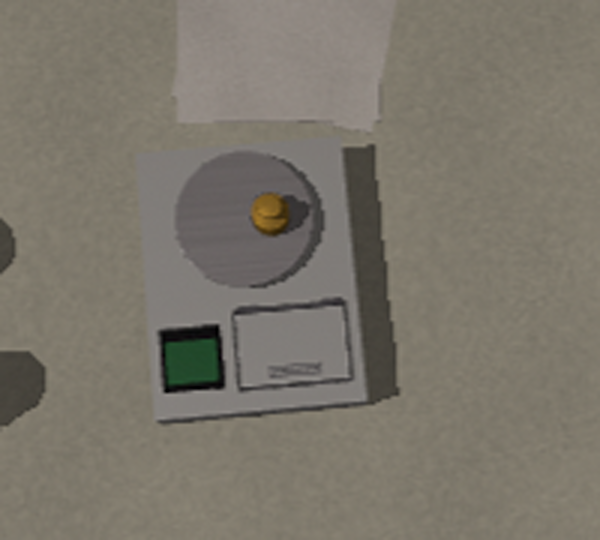

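The side view shows the balance at about (247,235), with the flap shut at (283,222). The bottle (226,367) and cup (155,343) are well clear of it. In the top crop, the flap corners are at about (234,312), (345,300), (352,380) and (240,390), and the front edge faces the robot.

```bash
cat > h.py <<'E'
import numpy as np,cv2
from cell import robot
def ray(p,uv,z):
    f=p["img"].shape[0]/2/np.tan(np.radians(p["fovy"])/2)
    uv=np.atleast_2d(uv).astype(float)
    d=np.c_[(uv[:,0]-p["cx"])/f,(uv[:,1]-p["cy"])/f,np.ones(len(uv))]@p["R"]
    C=-p["R"].T@p["t"]; return C+d*((z-C[2])/d[:,2])[:,None]
E
python3 - <<'E'
from h import *
p=robot.read_camera("top")
for nm,c,z in (("flap",[(234,312),(345,300),(352,382),(240,390)],.064),("deck",[(136,154),(342,140),(368,402),(157,421)],.06)):
    w=ray(p,np.array(c)/3+[170,100],z)[:,:2]; e=lambda a,b:(w[b]-w[a])
    print(nm,w.round(4).tolist(),w.mean(0).round(4),[np.degrees(np.arctan2(*e(a,b)[::-1])).round(1) for a,b in((1,0),(2,3),(3,0),(2,1))],[np.linalg.norm(e(a,b)).round(4) for a,b in((1,0),(2,3),(3,0),(2,1))])
for n in ("top","side"):
    q=p if n=="top" else robot.read_camera(n)
    for t,z in (("flap",.064),("balance",.06)):
        r=robot.trace(t,q)
        if r:
            m=r[0]["pixels"]; v,u=np.nonzero(m)
            w=ray(q,np.c_[u,v],z)[:,:2]; print(n,t,m.sum(),w.mean(0).round(4))
            R=cv2.minAreaRect((w*1000).astype(np.float32)); print(R)
E
```

```text
flap [[0.5557, 0.0726], [0.5688, -0.0324], [0.4908, -0.0397], [0.4818, 0.0651]] [0.5243 0.0164] [np.float64(97.1), np.float64(94.9), np.float64(5.8), np.float64(5.4)] [np.float64(0.1058), np.float64(0.1052), np.float64(0.0743), np.float64(0.0784)]
deck [[0.71, 0.1716], [0.7278, -0.0281], [0.4725, -0.0551], [0.4521, 0.1421]] [0.5906 0.0576] [np.float64(95.1), np.float64(95.9), np.float64(6.5), np.float64(6.0)] [np.float64(0.2005), np.float64(0.1983), np.float64(0.2596), np.float64(0.2568)]
top flap 944 [0.5272 0.02  ]
((527.537841796875, 20.248722076416016), (75.486328125, 105.56454467773438), 6.839672565460205)
top balance 6224 [0.588  0.0619]
((592.848388671875, 61.7673225402832), (267.06549072265625, 203.6764373779297), 6.116998195648193)
side flap 1157 [0.5254 0.0233]
((525.946044921875, 21.685871124267578), (76.50843048095703, 107.61626434326172), 5.76182746887207)
side balance 9291 [0.5771 0.0887]
((585.9696655273438, 77.79829406738281), (274.467529296875, 238.8354949951172), 5.891880989074707)
```

>>> apply_moves --motion "0 0 0 0 0 0 0.099; 0 0 0 0 0 0 0.099; 0 0 0 0 0 0.15 0; 0 0 0 0 0 0.15 0; 0 0 0 0 0 0.15 0; 0 0 0 0 0 0.15 0; 0 0 0 0 0 0 0; 0 0 0 0 0 0 0"

```text
time: 2.1
tool_pos: [0.1566, -0.5013, 0.2269]
tool_rot: [3.141, -0.598, 0.105]
contact_force: [0.1, 0.1, 0.2]
opening: 0.0166
grip_force: 0.0
```

```bash
cat >> h.py <<'E'
from scipy.spatial.transform import Rotation as Ro
H=np.array([.562,.022,.061]); Rb=Ro.from_euler("z",.105).as_matrix()
def shifts(pts):   # pts: balance-axis offsets from hinge (m) -> tool shifts cm
    s=robot.observe(); Rt=Ro.from_euler("xyz",s["tool_rot"]).as_matrix()
    c=np.array(s["tool_pos"]); print("tcp rel hinge mm",((c-H)@Rb*1000).round(1),"rot b",Ro.from_matrix(Rb.T@Rt).as_euler("xyz").round(3),"F",np.round(s["contact_force"],1),"op",s["opening"],"t",s["time"])
    for q in pts:
        w=H+Rb@np.array(q); print(q,"shift cm",((w-c)@Rt*100).round(2),"world",w.round(3)); c=w
E
python3 - <<'E'
from h import *
# tilted: lower corner 8 mm ahead, 5 mm below tcp
shifts([(-.047,0,.16),(-.047,0,.03),(-.047,0,.008)])
E
```

```text
tcp rel hinge mm [-458.  -477.9  165.9] rot b [ 3.141 -0.598 -0.   ] F [0.1 0.1 0.2] op 0.01663814954703865 t 2.1
(-0.047, 0, 0.16) shift cm [ 33.64 -47.8   23.6 ] world [0.515 0.017 0.221]
(-0.047, 0, 0.03) shift cm [-7.31 -0.   10.75] world [0.515 0.017 0.091]
(-0.047, 0, 0.008) shift cm [-1.24 -0.    1.82] world [0.515 0.017 0.069]
```

>>> apply_moves --motion "0 2.4 -3.41 1.69 0 0 0; 0 2.4 -3.41 1.69 0 0 0; 0 2.4 -3.41 1.69 0 0 0; 0 2.4 -3.41 1.69 0 0 0; 0 2.4 -3.41 1.69 0 0 0; 0 2.4 -3.41 1.69 0 0 0; 0 2.4 -3.41 1.69 0 0 0; 0 2.4 -3.41 1.69 0 0 0; 0 2.4 -3.41 1.69 0 0 0; 0 2.4 -3.41 1.69 0 0 0; 0 2.4 -3.41 1.69 0 0 0; 0 2.4 -3.41 1.69 0 0 0; 0 2.4 -3.41 1.69 0 0 0; 0 2.4 -3.41 1.69 0 0 0; 0 -2.4 0 3.5 0 0 0; 0 -2.4 0 3.5 0 0 0; 0 -1.2 0 1.8 0 0 0; 0 0 0 0 0 0 0; 0 0 0 0 0 0 0"

```text
time: 4.47
tool_pos: [0.5163, 0.008, 0.1313]
tool_rot: [-3.117, -0.59, 0.107]
contact_force: [0.3, -0.1, 0.7]
opening: 0.0005
grip_force: 0.0
```

```bash
python3 - <<'E'
from h import *
p=robot.read_camera("side"); cv2.imwrite("pics/s1.png",cv2.resize(p["img"][130:330,140:380,::-1],None,fx=3,fy=3))
shifts([(-.047,0,.008),(-.047,0,.000)])
E
```

```text
tcp rel hinge mm [-46.9  -9.2  70.4] rot b [-3.118e+00 -5.910e-01  2.000e-03] F [ 0.7 -0.5 -0.4] op 0.0004481504208603556 t 4.525
(-0.047, 0, 0.008) shift cm [-3.48 -0.79  5.2 ] world [0.515 0.017 0.069]
(-0.047, 0, 0.0) shift cm [-0.45  0.02  0.66] world [0.515 0.017 0.061]
```

View pics/s1.png

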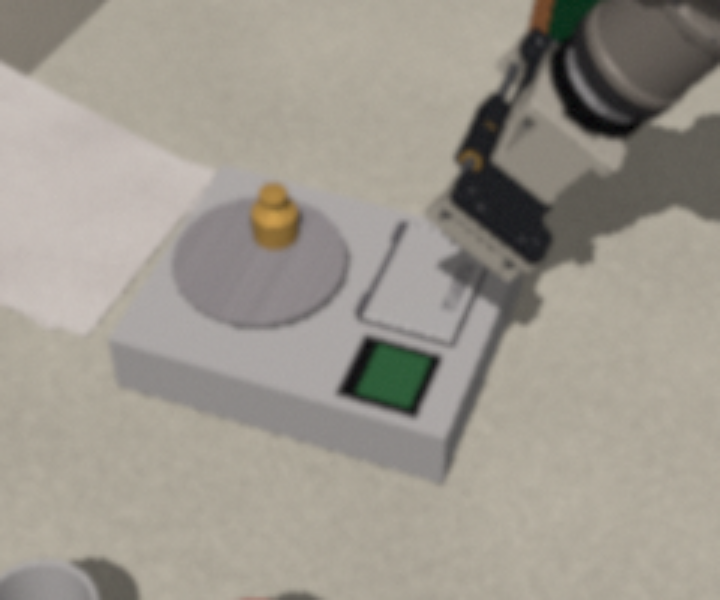

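The side crop shows the closed gripper tilted over the flap, with the fingers at about (490,245) and the flap at (425,280). The flap is still shut.

>>> apply_moves --motion "0 -1.1 -0.4 1.6 0 0 0; 0 -1.1 -0.4 1.6 0 0 0; 0 -1 0 1.5 0 0 0; 0 0 0 0 0 0 0; 0 0 0 0 0 0 0; 0 0 0 0 0 0 0"

```text
time: 5.28
tool_pos: [0.5128, 0.0053, 0.0824]
tool_rot: [-3.086, -0.589, 0.106]
contact_force: [0.1, 0.2, -0.2]
opening: 0.0005
grip_force: 0.0
```

```bash
python3 - <<'E'
from h import *
shifts([(-.047,0,.008),(-.047,0,.001)])
E
```

```text
tcp rel hinge mm [-50.6 -11.4  21.4] rot b [-3.086e+00 -5.890e-01  1.000e-03] F [ 0.1  0.2 -0.2] op 0.0004974530642236903 t 5.275
(-0.047, 0, 0.008) shift cm [-0.44 -1.07  1.38] world [0.515 0.017 0.069]
(-0.047, 0, 0.001) shift cm [-0.39  0.03  0.58] world [0.515 0.017 0.062]
```

```bash
python3 -c "
from h import *
print(robot.observe()['qpos'].round(3))"
```

```text
[-0.318  0.36   2.246  1.541  0.283 -0.333]
```

Joint 5 is at its limit, so the arm can't hold this much outward tilt here. I'll back up and reduce the tilt.

>>> apply_moves --motion "0 1.5 0 -2 0 0 0; 0 2 0 -3 0 0 0; 0 2 0 -3 0 0 0; 0 0 0 0 0 -0.11 0; 0 0 0 0 0 -0.12 0; 0 0 0 0 0 -0.12 0; 0 0 0 0 0 0 0; 0 0 0 0 0 0 0; 0 0 0 0 0 0 0"

```text
time: 6.4
tool_pos: [0.5143, 0.004, 0.1684]
tool_rot: [-3.085, -0.257, 0.128]
contact_force: [0.5, -0.5, 0.0]
opening: 0.0007
grip_force: 0.0
```

```bash
python3 - <<'E'
from h import *
s=robot.observe();print(s['qpos'].round(3))
R=Ro.from_euler("xyz",s["tool_rot"]).as_matrix()
print((Ro.from_matrix(R.T@Rb)*Ro.from_euler("xyz",[np.pi,-.25,0])).as_rotvec().round(3))
shifts([(-.048,0,.03),(-.048,0,.006)])
E
```

```text
[-0.231  0.26   1.856  0.197  0.814  1.084]
[-0.062 -0.007  0.023]
tcp rel hinge mm [-49.3 -12.9 107.4] rot b [-3.085 -0.257  0.023] F [ 0.5 -0.5  0. ] op 0.0006755047714117566 t 6.4
(-0.048, 0, 0.03) shift cm [-1.82 -0.86  7.59] world [0.514 0.017 0.091]
(-0.048, 0, 0.006) shift cm [-0.61  0.13  2.32] world [0.514 0.017 0.067]
```

>>> apply_moves --motion "0 0 0 0 -0.062 -0.007 0.023; 0 -0.6 -0.4 2.5 0 0 0; 0 -0.6 -0.4 2.5 0 0 0; 0 -0.6 0 2.5 0 0 0; 0 0 0 0 0 0 0; 0 0 0 0 0 0 0"

```text
time: 7.15
tool_pos: [0.5159, 0.0118, 0.0925]
tool_rot: [3.141, -0.251, 0.105]
contact_force: [-0.6, 1.8, 0.4]
opening: 0.0007
grip_force: 0.0
```

```bash
python3 - <<'E'
from h import *
s=robot.observe();print(s['qpos'].round(3))
shifts([(-.047,0,.007),(-.047,0,.000)])
E
```

```text
[-0.167  0.375  1.948  0.122  0.58   1.205]
tcp rel hinge mm [-47.   -5.3  31.5] rot b [ 3.141 -0.251 -0.   ] F [-0.6  1.8  0.4] op 0.0006830539218368949 t 7.15
(-0.047, 0, 0.007) shift cm [-0.61 -0.53  2.37] world [0.515 0.017 0.068]
(-0.047, 0, 0.0) shift cm [-0.17 -0.    0.68] world [0.515 0.017 0.061]
```

>>> apply_moves --motion "0 -0.3 -0.25 1.2 0 0 0; 0 -0.3 -0.25 1.2 0 0 0; 0 0 0 0 0 0 0; 0 0 0 0 0 0 0; 0 -0.1 0 0.4 0 0 0; 0 0 0 0 0 0 0; 0 0 0 0 0 0 0"

```text
time: 8.02
tool_pos: [0.5152, 0.017, 0.0629]
tool_rot: [-3.142, -0.25, 0.105]
contact_force: [0.2, 1.2, 3.1]
opening: 0.0003
grip_force: 1.3
```

>>> apply_moves --motion "0 -0.05 0 0.2 0 0 0; 0 0 0 0 0 0 0; 0 0 0 0 0 0 0"

```text
time: 8.4
tool_pos: [0.5153, 0.017, 0.0608]
tool_rot: [-3.142, -0.25, 0.105]
contact_force: [-0.8, 0.7, 1.6]
opening: 0.0001
grip_force: 1.3
```

>>> apply_moves --motion "0 -0.05 0 0.2 0 0 0; 0 0 0 0 0 0 0; 0 0 0 0 0 0 0"

```text
time: 8.78
tool_pos: [0.5154, 0.017, 0.0595]
tool_rot: [3.141, -0.251, 0.105]
contact_force: [-4.6, 1.0, 11.4]
opening: 0.0004
grip_force: 6.4
```

The force rose to 11 N, so the flap is at its stop. Now I'll release it.

>>> apply_moves --motion "0 -0.5 0 -5 0 0 0; 0 -2 0 -5 0 0 0; 0 -2 0 -5 0 0 0; 0 0 0 0 0 0 0; 0 0 0 0 0 0 0; 0 0 0 0 0 0 0; 0 0 0 0 0 0 0; 0 0 0 0 0 0 0; 0 0 0 0 0 0 0; 0 0 0 0 0 0 0"

```text
time: 10.02
tool_pos: [0.435, 0.0085, 0.1928]
tool_rot: [-3.142, -0.249, 0.105]
contact_force: [-0.8, -0.6, -0.3]
opening: 0.0004
grip_force: 0.0
```

```bash
python3 - <<'E'
from h import *
print(robot.observe()['qpos'].round(3))
p=robot.read_camera("side"); cv2.imwrite("pics/s2.png",cv2.resize(p["img"][130:330,140:380,::-1],None,fx=3,fy=3))
for n in ("side","top"):
    q=p if n=="side" else robot.read_camera(n)
    for t in ("flap","round_key_top","bar_key_top"):
        print(n,t,[(np.round((np.array(d["centre"])-H)@Rb*1000,1),round(d["score"],2)) for d in robot.search_frame(t,q)[:2]])
shifts([(-.042,-.025,.06)])
E
```

```text
[-0.215  0.08   2.002  0.106  0.825  1.188]
side flap [(array([-17.3,  33. ,  65.6]), 0.68)]
side round_key_top [(array([-53.5, -24.5,  -9.3]), 0.44)]
side bar_key_top [(array([-49.3,  33.5, -12.1]), 0.68)]
top flap [(array([-14.5,  -1.4,  58. ]), 0.47), (array([25.4, 44.4, -5.4]), 0.21)]
top round_key_top [(array([ -67.1, -408.6,  -50.6]), 0.26), (array([-16.3,   0. ,  56.5]), 0.23)]
top bar_key_top []
tcp rel hinge mm [-1.277e+02 -1.000e-01  1.320e+02] rot b [-3.142 -0.25   0.   ] F [-0.7 -0.8  0.6] op 0.0003531289501775573 t 10.425
(-0.042, -0.025, 0.06) shift cm [6.53 2.49 9.09] world [ 0.523 -0.007  0.121]
```

View pics/s2.png

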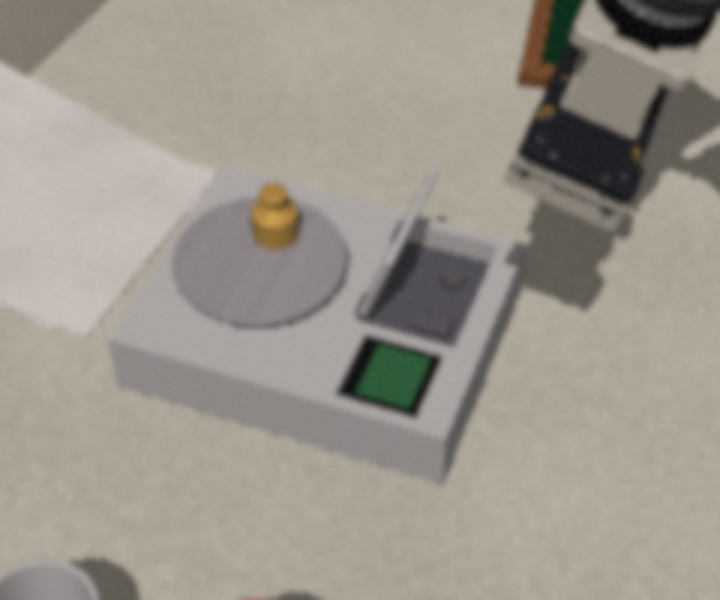

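The flap is open: its edge runs from (432,175) to (362,312), with the round key at about (454,276) and the bar key at about (430,325) in the crop. I'll get the key position from that pixel and move above it.

>>> apply_moves --motion "0 0 0 0 0 0.08 0; 0 0 0 0 0 0 0; 0 0 0 0 0 0 0"

```text
time: 10.8
tool_pos: [0.4353, 0.0084, 0.1932]
tool_rot: [3.141, -0.329, 0.105]
contact_force: [0.2, 0.2, -0.4]
opening: 0.0003
grip_force: 0.0
```

```bash
python3 - <<'E'
from h import *
p=robot.read_camera("side")
print(((ray(p,np.array([(454,276),(430,325)])/3+[140,130],.049)-H)@Rb*1000).round(1))
print(((ray(p,np.array([(522,243),(455,342)])/3+[140,130],.06)-H)@Rb*1000).round(1),"well front corners, expect -75/-77, -55 / 55")
shifts([(-.060,-.024,.025),(-.045,-.024,-.003),(-.045,-.024,-.012)])
E
```

```text
[[-51.6 -21.7 -12. ]
 [-50.4  32.1 -12. ]]
[[-93.3 -63.8  -1. ]
 [-75.7  50.2  -1. ]] well front corners, expect -75/-77, -55 / 55
tcp rel hinge mm [-127.2   -0.3  132.3] rot b [ 3.141 -0.329  0.   ] F [-0.3  0.6 -0.3] op 0.0004633544696780122 t 10.85
(-0.06, -0.024, 0.025) shift cm [ 2.89  2.37 12.32] world [ 0.505 -0.008  0.086]
(-0.045, -0.024, -0.003) shift cm [ 0.51 -0.    3.13] world [ 0.52  -0.007  0.058]
(-0.045, -0.024, -0.012) shift cm [-0.29 -0.    0.85] world [ 0.52  -0.007  0.049]
```

>>> apply_moves --motion "0 0.7 0.6 3.1 0 0 0; 0 0.7 0.6 3.1 0 0 0; 0 0.7 0.6 3.1 0 0 0; 0 0.7 0.5 3 0 0 0; 0 0.2 0 1.2 0 0 0; 0 0.2 0 1.2 0 0 0; 0 0 0 0 0 0 0; 0 0 0 0 0 0 0"

```text
time: 11.85
tool_pos: [0.5149, -0.0061, 0.0648]
tool_rot: [3.141, -0.33, 0.105]
contact_force: [-0.3, -0.9, -0.2]
opening: 0.0002
grip_force: 0.0
```

```bash
python3 - <<'E'
from h import *
print(robot.observe()['qpos'].round(3))
p=robot.read_camera("side"); cv2.imwrite("pics/s3.png",cv2.resize(p["img"][160:280,200:360,::-1],None,fx=4,fy=4))
shifts([(-.046,-.023,-.007),(-.046,-.023,-.012)])
E
```

```text
[-0.227  0.405  2.046  0.281  0.391  0.994]
tcp rel hinge mm [-49.7 -23.1   3.9] rot b [ 3.141 -0.331  0.   ] F [-0.2  0.5  0.3] op 0.00024710172373743197 t 11.9
(-0.046, -0.023, -0.007) shift cm [-0.   -0.01  1.16] world [ 0.519 -0.006  0.054]
(-0.046, -0.023, -0.012) shift cm [-0.16 -0.    0.47] world [ 0.519 -0.006  0.049]
```

View pics/s3.png

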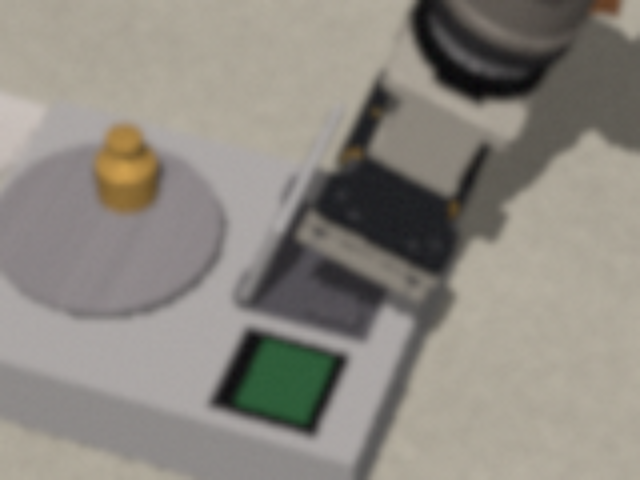

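The flap at (290,210) is still fully open, with a small gap to the gripper body at (375,215).

>>> apply_moves --motion "0 -0.1 0 0.5 0 0 0; 0 -0.1 0 0.5 0 0 0; 0 0 0 0 0 0 0; 0 -0.1 0 0.3 0 0 0; 0 0 0 0 0 0 0; 0 0 0 0 0 0 0"

```text
time: 12.65
tool_pos: [0.5162, -0.0061, 0.051]
tool_rot: [3.142, -0.33, 0.105]
contact_force: [-1.7, -0.3, 2.7]
opening: 0.0003
grip_force: 1.2
```

>>> apply_moves --motion "0 -0.07 0 0.2 0 0 0; 0 0 0 0 0 0 0; 0 0 0 0 0 0 0"

```text
time: 13.02
tool_pos: [0.5162, -0.0061, 0.0489]
tool_rot: [3.142, -0.33, 0.105]
contact_force: [-1.7, 0.0, 3.9]
opening: 0.0003
grip_force: 2.1
```

>>> apply_moves --motion "0 -0.05 0 0.15 0 0 0; 0 0 0 0 0 0 0; 0 0 0 0 0 0 0"

```text
time: 13.4
tool_pos: [0.5164, -0.006, 0.0482]
tool_rot: [3.141, -0.331, 0.105]
contact_force: [-6.2, -0.3, 15.0]
opening: 0.0003
grip_force: 7.7
```

The round key is fully down at 15 N. I'll retract and set the tool vertical.

>>> apply_moves --motion "0 0 0 -3 0 0 0; 0 -1 0 -5 0 0 0; 0 0 0 -5 0 0 0; 0 1.5 0 -5 0 -0.11 0; 0 0 0 0 0 -0.11 0; 0 0 0 0 0 -0.11 0; 0 0 0 0 0 0 0; 0 0 0 0 0 0 0"

```text
time: 14.4
tool_pos: [0.4628, -0.0112, 0.2156]
tool_rot: [-3.14, -0.005, 0.106]
contact_force: [-0.6, 0.1, 0.0]
opening: 0.0004
grip_force: 0.0
```

```bash
python3 - <<'E'
from h import *
p=robot.read_camera("side")
for t in ("flap","round_key_top","bar_key_top","weight"):
    print(t,[(np.round((np.array(d["centre"])-H)@Rb*1000,1),round(d["score"],2)) for d in robot.search_frame(t,p)[:1]])
m=[-.015]
pts=[(.012,0,.125),(.012,0,.058)]
for a in np.radians([72,60,48,36,24,12,3]):
    r=.058+.004*(1-a/1.25); pts.append((round(-r*np.cos(a)+.003*np.sin(a)+.0095,4),0,round(r*np.sin(a)+.003*np.cos(a),4)))
shifts(pts)
E
```

```text
flap [(array([-16.2,  30. ,  66.1]), 0.48)]
round_key_top [(array([-53.1, -23.8, -11.1]), 0.55)]
bar_key_top []
weight [(array([76.8, 17.6, 43.4]), 0.61)]
tcp rel hinge mm [-102.   -22.9  155.4] rot b [-3.141e+00 -6.000e-03  1.000e-03] F [-1.1 -0.2  0.7] op 0.0006979285496505367 t 14.65
(0.012, 0, 0.125) shift cm [11.38 -2.27  3.11] world [0.574 0.023 0.186]
(0.012, 0, 0.058) shift cm [-0.04  0.01  6.7 ] world [0.574 0.023 0.119]
(np.float64(-0.0056), 0, np.float64(0.0561)) shift cm [-1.76 -0.    0.18] world [0.556 0.021 0.117]
(np.float64(-0.0172), 0, np.float64(0.0523)) shift cm [-1.16 -0.    0.37] world [0.545 0.02  0.113]
(np.float64(-0.028), 0, np.float64(0.0461)) shift cm [-1.08 -0.    0.61] world [0.534 0.019 0.107]
(np.float64(-0.0373), 0, np.float64(0.0377)) shift cm [-0.93  0.    0.83] world [0.525 0.018 0.099]
(np.float64(-0.0447), 0, np.float64(0.0274)) shift cm [-0.75  0.    1.03] world [0.518 0.017 0.088]
(np.float64(-0.0499), 0, np.float64(0.0157)) shift cm [-0.53  0.    1.17] world [0.512 0.017 0.077]
(np.float64(-0.0521), 0, np.float64(0.0062)) shift cm [-0.23  0.    0.95] world [0.51  0.017 0.067]
```

>>> apply_moves --motion "0 3.8 -0.8 1 0 0 0; 0 3.8 -0.8 1 0 0 0; 0 3.8 -0.7 1.1 0 0 0; 0 0 0 0 0 0 0; 0 0 0 3.4 0 0 0; 0 0 0 3.3 0 0 0; 0 0 0 0 0 0 0; 0 0 0 0 0 0 0"

```text
time: 15.65
tool_pos: [0.5752, 0.0235, 0.1206]
tool_rot: [-3.141, -0.007, 0.106]
contact_force: [-0.1, -0.6, 0.7]
opening: 0.0003
grip_force: 0.0
```

```bash
python3 - <<'E'
from h import *
p=robot.read_camera("side"); cv2.imwrite("pics/s4.png",cv2.resize(p["img"][160:280,200:360,::-1],None,fx=4,fy=4))
shifts([(.012,0,.058),(-.0056,0,.056)])
E
```

```text
tcp rel hinge mm [13.7  0.  59.9] rot b [-3.141e+00 -8.000e-03  1.000e-03] F [1.1 0.6 0.8] op 0.0003844602055654381 t 15.7
(0.012, 0, 0.058) shift cm [-0.17  0.    0.19] world [0.574 0.023 0.119]
(-0.0056, 0, 0.056) shift cm [-1.76 -0.    0.19] world [0.556 0.021 0.117]
```

View pics/s4.png

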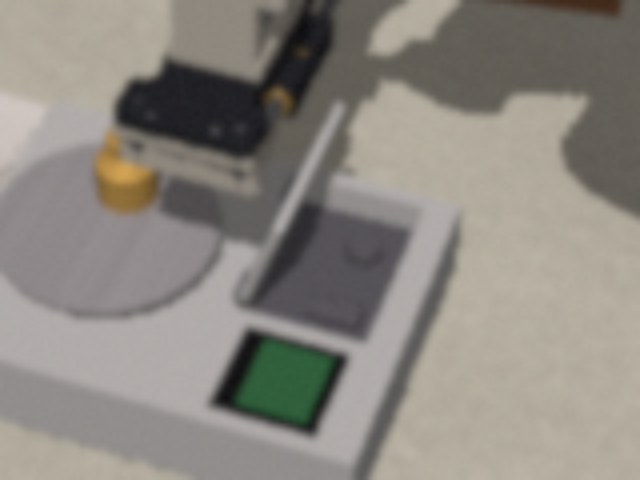

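The fingers are now behind the flap, whose edge runs from (340,105) to (245,295), and clear of the weight at (125,180). Next I'll sweep the flap shut.

>>> apply_moves --motion "0 -1.9 0 0.4 0 0 0; 0 -1.2 0 0.4 0 0 0; 0 -1.1 0 0.6 0 0 0; 0 -0.9 0 0.8 0 0 0; 0 -0.8 0 1 0 0 0; 0 -0.5 0 1.2 0 0 0; 0 0 0 0 0 0 0; 0 0 0 0 0 0 0"

```text
time: 16.7
tool_pos: [0.5104, 0.0171, 0.0742]
tool_rot: [-3.14, -0.002, 0.106]
contact_force: [-1.3, 0.4, 2.6]
opening: 0.0006
grip_force: 1.0
```

```bash
python3 - <<'E'
from h import *
shifts([(-.053,0,.006),(-.053,0,-.002)])
E
```

```text
tcp rel hinge mm [-51.8   0.6  13.2] rot b [-3.14e+00 -2.00e-03  1.00e-03] F [-1.3  0.4  2.6] op 0.0005577116880139542 t 16.7
(-0.053, 0, 0.006) shift cm [-0.12  0.06  0.71] world [0.509 0.016 0.067]
(-0.053, 0, -0.002) shift cm [-0.   0.   0.8] world [0.509 0.016 0.059]
```

>>> apply_moves --motion "0 -0.1 0 0.7 0 0 0; 0 0 0 0.6 0 0 0; 0 0 0 0 0 0 0; 0 0 0 0 0 0 0"

```text
time: 17.2
tool_pos: [0.5101, 0.017, 0.0615]
tool_rot: [-3.14, -0.004, 0.106]
contact_force: [-2.7, -0.9, 2.8]
opening: 0.0003
grip_force: 1.6
```

>>> apply_moves --motion "0 0 0 0.2 0 0 0; 0 0 0 0 0 0 0; 0 0 0 0 0 0 0"

```text
time: 17.58
tool_pos: [0.5104, 0.017, 0.0596]
tool_rot: [-3.14, -0.005, 0.106]
contact_force: [-2.4, -0.3, 3.3]
opening: -0.0001
grip_force: 1.8
```

>>> apply_moves --motion "0 0 0 0.15 0 0 0; 0 0 0 0 0 0 0; 0 0 0 0 0 0 0"

```text
time: 17.95
tool_pos: [0.5105, 0.017, 0.0588]
tool_rot: [-3.141, -0.006, 0.106]
contact_force: [-5.5, -0.1, 10.4]
opening: 0.0004
grip_force: 5.5
```

The force shows the flap at its stop again. I'll release straight up, then check that it stays shut.

>>> apply_moves --motion "0 0 0 -2 0 0 0; 0 0 0 -5 0 0 0; 0 -2 0 -5 0 0 0; 0 -5 0 -3 0 0 0; 0 0 0 0 0 0 0; 0 0 0 0 0 0 0; 0 0 0 0 0 0 0; 0 0 0 0 0 0 0; 0 0 0 0 0 0 0; 0 0 0 0 0 0 0; 0 0 0 0 0 0 0; 0 0 0 0 0 0 0"

```text
time: 19.45
tool_pos: [0.4401, 0.0093, 0.2078]
tool_rot: [-3.141, -0.005, 0.106]
contact_force: [-0.2, -0.1, -0.5]
opening: 0.0003
grip_force: 0.0
```

```bash
python3 - <<'E'
from h import *
p=robot.read_camera("side"); cv2.imwrite("pics/s5.png",cv2.resize(p["img"][130:330,140:380,::-1],None,fx=3,fy=3))
E
```

```text
(no output)
```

View pics/s5.png

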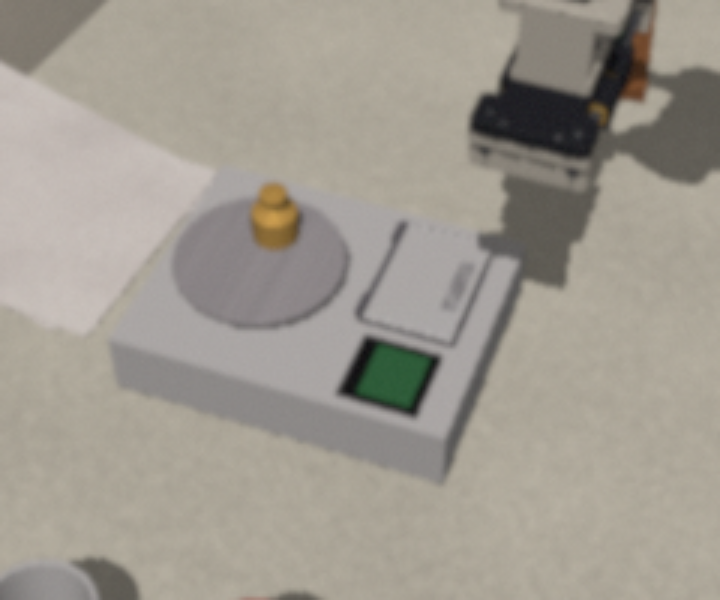

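The flap lies flat and shut at (430,280), the weight at (274,215) hasn't moved, and the gripper is clear.

```bash
python3 -c "
from cell import robot
print(robot.hand_in())"
```

```text
the job is handed in; nothing more can be done
None
```

I handed the job in at about 19.5 s: the flap popped open, the round key went fully down (15 N at the stop) and was released, and the flap was pressed until it latched shut. The last picture shows the flap shut and the weight in place; hand-in gave no verdict, and I did not re-measure the bottle, frame or cup.

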